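# Test the breaker and clip the cover on a truck fuse box

## Robot

A 6-joint arm with a two-finger parallel gripper is mounted at the origin on the work surface. World frame = base frame: x ahead of the robot, y to its left, z up, the work surface at z = 0. Lengths are in m, angles in rad, forces in N, time in s.
With the tool pointing down it reaches from about 0.425 to 0.95 m from the base axis. Payload 3.5 kg.
Tool frame: the origin (TCP) lies midway between the tips of the shut fingers; the grasp point (between the pads) lies ctrl.grasp_offset behind it (ctrl.grasp_offset is the distance from the TCP to the grasp point, in m); x points along the fingers, y is the direction in which the jaws open and shut, and the axes are right-handed (so a half turn about x gives the same grasp; the last joint's range is limited). The gripper opens to 85 mm and grips with 20 to 120 N. Pads are 22 mm wide; open, the fingers measure 114 mm over their backs; the gripper's body (76 mm by 85 mm) begins 54 mm behind the grasp point. The pads swing forward as they close: fully open they stand 13 mm farther back than shut.
Start: joints at [0.998, 0.286, 1.577, -0, 1.279, -0.15], TCP at [0.277, 0.616, 0.231] pointing down, gripper open.
Joint ranges: [-2.77, 2.77], [-0.9, 2.22], [0.21, 2.48], [-1.53, 4.67], [0.24, 2.81], [-2.84, 2.84]. Speed limits (rad/s): [2.79, 2.79, 3.14, 3.14, 3.14, 3.14].

## Interface

Orientations are given as a unit quaternion [x, y, z, w].
In Python, from plant import readout, read_camera, sign_off, ctrl gives the robot as it stands.
- The arm moves only by the tool drive_tool, never from a script. Its argument "steps" is a list of rows, each a list of 5 numbers: the shift along the tool's x, y, z in cm, then the turn about the tool's x in degrees, then the opening, from 0 (shut) to 1 (fully open). A call has 1 to 10 rows; each row shifts and turns the commanded pose from where the row before left it, along the tool's axes as they then stand; what a row does not reach is not made up. A row lasts 1/10 s, in which the tool goes at most 50 mm and 8.59 degrees, less where a joint would pass 70% of its speed; a pose out of reach is approached as far as the arm can. A call is refused whole if a number of a shift passes 5 or a number of a turn 8.59, either way. A call with a gripper value outside its range is refused whole. The fingers move at their own pace and stop on an object; "force" is the grip in N (left out, the last holds). Time passes only in rows, so rows that do not move let the fingers close. It gives the time, the measured TCP pose, the force and the opening at its end, in the units of the state.
- readout.get_state(): the state, without advancing time (a new reading comes with each control period).
- read_camera(name): name is "scene" or "top"; returns a dict with "frame" (384x512x3 uint8, red, green, blue), "vertical_fov" (degrees; the focal length in pixels is half the picture's height over the tangent of half this angle, whatever the lens; pixels are square), "cx", "cy" (the principal point, pixels), "eye" and "orientation" of the camera in the world. Camera axes: x right, y up, looking along -z (the intrinsics and any distortion apply to the point x, -y, -z); pixel columns grow to the right and rows downward; lengths in m; the calibration is good to about 2 mm. A picture is of the moment at which its call begins. There is no depth.
- sign_off(): hands the job in, once; it reports no verdict.
The state is a dict: "time": time; "qpos": joint angles; "dq": joint speeds; "joint_efforts": joint torques, N m; "eef_pos": TCP position; "tcp_rot": TCP orientation; "contact_force": force on the tool from outside, world axes, zero at the start; "wrist_torque": the same for the moment, N m; "opening": opening from 0.0 (shut) to 1.0 (fully open).
Only numpy, scipy, OpenCV 4.12 (cv2) and the standard library are available. Lean on these libraries where they do the work, as an engineer would, in place of code of your own. Each camera call takes 0.05 s, during which the arm holds its last target. There are 200 camera calls.

## Task

Test the circuit breaker in the truck's fuse box: press its test button so that the reset lever drops out, then lift the lever back up until it stays latched. Then set the loose cover over the box and press it down until the clips on both sides snap and it sits fully home, and finish while still pressing it firmly down: do not let up or take the hand away. Leave the other things on the bench where they are.

Things in the scene. Friction and masses are not known exactly. Their poses are not given: they have to be found in the camera images.
- fusebox: Olive vehicle fuse box, cover off, fixed to the bench on a 212 x 90 x 6 mm steel plate. Origin: centre of the box, at bench level; x along it (lever at its -x end, round socket 24 mm high beyond its +x end), z up. The cover slides over a rim inside (135 x 47 mm, top z 28 mm, edge rounded 4 mm) onto a flange at z 12 mm. Black breaker: x -52 to 4, y +/-20, top z 64 mm. Relays and fuses behind: to z 50 mm.
- button_top (a point): Centre of the top face of the breaker's test button, a grey round cap 14 mm across, standing 7 mm proud of the breaker's top; pressed straight down.
- test_button (a joint): Travel of the test button: 0 released, 0.005 m fully down (5 N); springs back. From 1.5 to 2 mm down the breaker trips and the lever drops out.
- reset_lever (a joint): Breaker's reset lever: 0 rad = set, upright at the breaker's -x end; 0.85 = tripped, fallen outwards over the box's -x end. Hinge along the box's y at x -55, z 32 mm of the fusebox. Sprung outwards (3 N at the tip). Lifted in an arc about its hinge right up to its stop at -0.06 it latches, and stays within 0.05 of 0; a flat push inwards at the tip binds. The cover does not go on over a dropped lever.
- lever_tip (a point): Middle of the free end of the reset lever, an aluminium tab 14 mm wide (across the box), 4 to 6 mm thick, 30 mm long from its hinge. Set: 62 mm above the bench, its outer face at x -61 mm of the fusebox. Tripped: about 50 mm above the bench, 25 mm outwards of the hinge. Free space outwards of it and on both sides.
- cover: Loose olive hood, mouth down on the bench, 146 x 56 x 65 mm, 0.12 kg, lip 152 x 62 mm round the lowest 7 mm, inside 141 x 51 mm. Origin: centre of its underside; x lengthwise; same both ways round. Home on the box: origin 12 mm above the fusebox origin, x axes in line. Going down it meets a sprung clip at the middle of each long side at 24 mm, needs 10 to 15 N, snaps at 19 mm and is drawn home.
- wrench: Loose steel spanner, 170 mm, lying on the bench; leave it alone.
- screwdriver: Loose screwdriver, 200 mm, lying on the bench; leave it alone.
- socket: Loose dark steel socket, 34 mm across, 40 mm high; leave it alone.
- spare_relay: Loose black relay, 27 mm cube; leave it alone.
- multimeter: Loose grey multimeter, 150 x 78 x 36 mm, lying on the bench; leave it alone.
- spray_can: Loose white spray can, 66 mm across, 170 mm high; leave it alone.
- grease_jar: Loose jar, 80 mm across, 85 mm high; leave it alone.

How it is judged:
By the outcome, as a careful person would: the job done as asked, in the order asked, and still so for the second after the job is handed in, while the arm keeps its last pose, push and grip.
It also fails if it takes over 72 s, if anything falls off the work surface, if the arm or the gripper's body presses on something with over 40 N, if the wrist force passes 120 N, or if a joint passes its speed limit or range.

## Working session

There is one attempt and no reset: what is moved stays moved. The work goes in short steps, Python scripts to look and compute and a tool call to move; the robot and the scene stay as the last step left them, time stands still between calls to the robot, and variables do not carry over. Pictures are saved under pics/ and viewed, about 8 in all and at most 12, crops included, and the job is handed in when it is done.

Besides the shell and the picture viewer there is one more tool, called after ">>>" as a command line: name --pt "numbers of a row" for each row, then --argument value for the rest. drive_tool: Moves the arm, as the interface text tells. Its arguments: {"type":"object","properties":{"steps":{"type":"array","items":{"type":"array","items":{"type":"number"}}},"force":{"type":"number"}},"required":["steps"]}

```bash
ls; mkdir -p pics
cat > h.py <<'E'
import numpy as np, cv2
from scipy.spatial.transform import Rotation as R
from plant import readout, read_camera, sign_off, ctrl
def shot(n,f):
    c=read_camera(n); cv2.imwrite(f'pics/{f}.png',cv2.cvtColor(c['frame'],cv2.COLOR_RGB2BGR)); 
    np.save(f'pics/{f}.npy',c,allow_pickle=True); return c
def K(c):
    h=c['frame'].shape[0]; f=h/2/np.tan(np.radians(c['vertical_fov'])/2)
    return np.array([[f,0,c['cx']],[0,f,c['cy']],[0,0,1.]])
E
python3 - <<'E'
from h import *
for n in('scene','top'):
    c=shot(n,n+'0'); print({k:v for k,v in c.items() if k!='frame'})
s=readout.get_state();print(s);print(ctrl.grasp_offset,[a for a in dir(ctrl) if a[0]!='_'])
a=np.hstack([cv2.imread('pics/scene0.png')]);b=cv2.imread('pics/top0.png')
E
```

```text
pics
{'vertical_fov': 56.48320126378342, 'cx': 256.6094835838647, 'cy': 191.142786749945, 'eye': array([1.09724963, 0.31057112, 0.729686  ]), 'orientation': array([0.20645228, 0.34217309, 0.7921949 , 0.46121825])}
{'vertical_fov': 51.02524875427234, 'cx': 250.30207942879, 'cy': 191.0590836170161, 'eye': array([ 0.25018882, -0.01669877,  1.21226377]), 'orientation': array([ 0.0865009 , -0.08138023, -0.66164598,  0.7403509 ])}
{'time': 0.1, 'qpos': array([ 9.97985123e-01,  2.87129122e-01,  1.57801266e+00,  9.95851574e-06,
        1.27861924e+00, -1.50026926e-01]), 'dq': array([ 7.87076481e-04, -2.72154251e-03, -1.71633329e-03,  9.52692756e-04,
        6.61878414e-06,  5.42202632e-05]), 'joint_efforts': array([ 1.37963256e-03, -4.07294726e+01, -2.93699777e+01, -1.55431808e-04,
        3.42404521e-03,  2.06903806e-06]), 'eef_pos': array([0.27661715, 0.61507033, 0.23006052]), 'tcp_rot': array([ 0.14765103,  0.69164003, -0.14908285,  0.69109156]), 'contact_force': array([-0.01642606,  0.22665184, -0.36574728]), 'wrist_torque': array([-0.00886957,  0.06446666, -0.03459883]), 'opening': 1.0021497089972553}
0.0187 ['Unreachable', 'grasp_offset']
```

View pics/scene0.png

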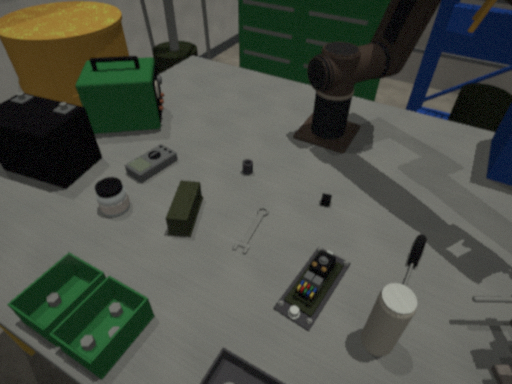

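View pics/top0.png

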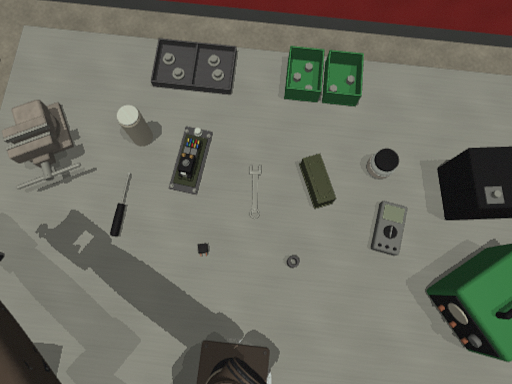

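The scene view shows the fuse box at about (313,287) with its socket at the near end (293,312), and the cover at (184,208). In the top view the box is at (190,160) with its socket at (198,131), and the cover is at (318,181). Next I'll crop both views closer.

Run:
```python
from h import *
t=cv2.imread('pics/top0.png');s=cv2.imread('pics/scene0.png')
def cr(im,x,y,w,h,f): return cv2.resize(im[y:y+h,x:x+w],None,fx=f,fy=f,interpolation=cv2.INTER_CUBIC)
A=np.vstack([np.hstack([cr(t,150,115,80,90,5),cr(s,265,240,100,90,4)[:, :] if 0 else cv2.resize(s[240:330,265:353],(400,450),interpolation=cv2.INTER_CUBIC)])])
A=np.clip(A.astype(float)*1.6,0,255).astype(np.uint8)
cv2.imwrite('pics/c1.png',A)
for n,pts in (('top',(190,160,318,181)),('scene',(313,287,184,208))):
    h=cv2.cvtColor(cv2.imread(f'pics/{n}0.png'),cv2.COLOR_BGR2HSV); b=cv2.imread(f'pics/{n}0.png')
    for i in (0,2):
        u,v=pts[i:i+2]; print(n,u,v,'cover hsv',h[v,u-4:u+5,:].tolist()[::4])
    print('bench',h[210,330], h[200,100])
```

```text
top 190 160 cover hsv [[30, 14, 109], [160, 26, 30], [40, 40, 19]]
top 318 181 cover hsv [[32, 60, 64], [36, 67, 76], [36, 68, 75]]
bench [ 30  19 134] [ 33  21 134]
scene 313 287 cover hsv [[5, 174, 66], [68, 103, 62], [113, 24, 42]]
scene 184 208 cover hsv [[34, 69, 52], [36, 88, 55], [33, 88, 52]]
bench [ 39  16 115] [ 48  12 108]
```

View pics/c1.png

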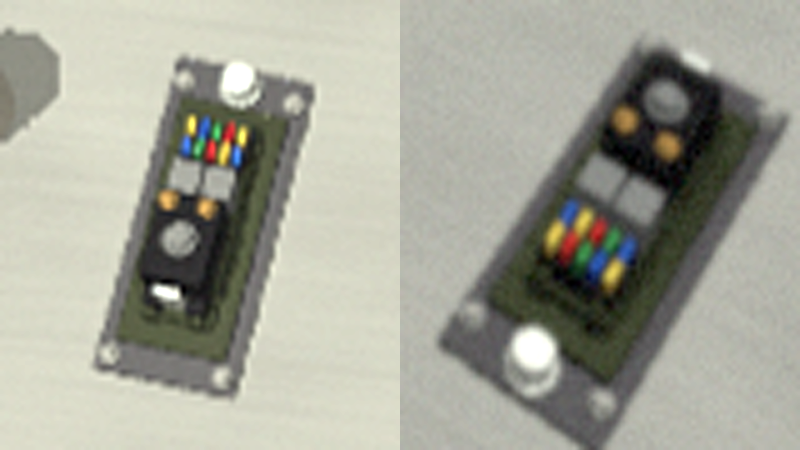

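The top crop shows the plate corners at crop (178,57), (315,90), (238,398) and (96,368), with the button at (180,240) and the white lever end at (167,292). In the scene crop the button is at (665,100). Now measuring poses.

```bash
cat >> h.py <<'E'
def rays(c,uv):
    uv=np.atleast_2d(uv).astype(float); k=K(c)
    d=np.c_[(uv[:,0]-k[0,2])/k[0,0],-(uv[:,1]-k[1,2])/k[1,1],-np.ones(len(uv))]
    return R.from_quat(c['orientation']).apply(d)
def onz(c,uv,z):
    d=rays(c,uv); e=c['eye']; return e+d*((z-e[2])/d[:,2])[:,None]
def tri(c1,p1,c2,p2):
    d1,d2=rays(c1,p1)[0],rays(c2,p2)[0]
    s=np.linalg.lstsq(np.c_[d1,-d2],c2['eye']-c1['eye'],rcond=None)[0]
    a,b=c1['eye']+s[0]*d1,c2['eye']+s[1]*d2; return (a+b)/2,np.linalg.norm(a-b)
def proj(c,P):
    q=R.from_quat(c['orientation']).inv().apply(np.atleast_2d(P)-c['eye']); k=K(c)
    return np.c_[k[0,0]*q[:,0]/-q[:,2]+k[0,2],k[1,1]*-q[:,1]/-q[:,2]+k[1,2]]
def load(f): return np.load(f'pics/{f}.npy',allow_pickle=True).item()
def blob(mask,seed,f):
    cs,_=cv2.findContours(mask,cv2.RETR_EXTERNAL,cv2.CHAIN_APPROX_NONE)
    return [k for k in cs if cv2.pointPolygonTest(k,seed,False)>=0][0][:,0]
def rect(P):
    (c,(w,h),a)=cv2.minAreaRect(P[:,:2].astype(np.float32)*1000)
    b=cv2.boxPoints((c,(w,h),a)); e=[b[1]-b[0],b[2]-b[1]]; L=max(e,key=np.linalg.norm)
    return np.array(c)/1000,max(w,h),min(w,h),np.degrees(np.arctan2(L[1],L[0]))
E
python3 - <<'E'
from h import *
cs={n:load(n+'0') for n in('top','scene')}
out=[]
for n,(x0,y0,w,h),sd,(X0,Y0,W,H),sc in (('top',(162,118,58,82),(190,160),(295,145,50,70),(318,181)),('scene',(268,240,90,90),(313,290),(160,175,50,65),(184,208))):
    c=cs[n]; f=6; V=c['frame'].max(2)
    def up(a,b,w,h): return cv2.resize(V[b:b+h,a:a+w],None,fx=f,fy=f,interpolation=cv2.INTER_CUBIC)
    I=up(x0,y0,w,h); bg=np.median(I[I>np.percentile(I,60)]) 
    m=(I<bg*0.87).astype(np.uint8)*255
    m=cv2.morphologyEx(m,cv2.MORPH_CLOSE,np.ones((25,25)));m=cv2.morphologyEx(m,cv2.MORPH_OPEN,np.ones((25,25)))
    k=blob(m,((sd[0]-x0)*f,(sd[1]-y0)*f),f); uv=(k+.5)/f-.5+[x0,y0]
    print(n,'plate',rect(onz(c,uv,.004)))
    J=up(X0,Y0,W,H); v=c['frame'][Y0:Y0+H,X0:X0+W]
    hs=cv2.cvtColor(cv2.resize(v,None,fx=f,fy=f,interpolation=cv2.INTER_CUBIC),cv2.COLOR_RGB2HSV)
    mo=((hs[...,1]>40)).astype(np.uint8)*255
    k=blob(mo,((sc[0]-X0)*f,(sc[1]-Y0)*f),f)
    z=np.zeros_like(mo);cv2.drawContours(z,[k],-1,255,-1)
    th,_=cv2.threshold(J[z>0].reshape(-1,1),0,255,cv2.THRESH_OTSU)
    mt=((J>th)&(z>0)).astype(np.uint8)*255; mt=cv2.morphologyEx(mt,cv2.MORPH_OPEN,np.ones((13,13)))
    q=max(cv2.findContours(mt,cv2.RETR_EXTERNAL,cv2.CHAIN_APPROX_NONE)[0],key=cv2.contourArea)[:,0]
    print(n,'cover sil',rect(onz(c,(k+.5)/f-.5+[X0,Y0],.0)),'th',th,'top',rect(onz(c,(q+.5)/f-.5+[X0,Y0],.065)))
    b=cv2.cvtColor(v,cv2.COLOR_RGB2BGR);b=cv2.resize(b,None,fx=f,fy=f,interpolation=cv2.INTER_CUBIC);b=np.clip(b*1.8,0,255).astype(np.uint8)
    cv2.polylines(b,[q],True,(0,0,255),1);cv2.polylines(b,[k],True,(255,0,0),1); out.append(cv2.resize(b,(350,480)))
cv2.imwrite('pics/c2.png',np.hstack(out))
print('button',tri(cs['top'],(150+180/5-.5,115+240/5-.5),cs['scene'],(265+265/4.545-.5,240+100/5-.5)))
print('lever',tri(cs['top'],(150+167/5-.5,115+291/5-.5),cs['scene'],(265+295/4.545-.5,240+60/5-.5)))
E
```

```text
top plate (array([0.62316144, 0.20576254]), 217.49562072753906, 95.58390045166016, np.float32(-5.9830823))
top cover sil (array([ 0.60121033, -0.19397966]), 167.10182189941406, 76.79823303222656, np.float32(22.71982)) th 55.0 top (array([ 0.59048828, -0.18968436]), 146.45838928222656, 57.05112075805664, np.float32(22.540558))
scene plate (array([0.62574689, 0.20758687]), 220.71302795410156, 95.51183319091797, np.float32(-5.984773))
scene cover sil (array([ 0.56576477, -0.21371846]), 216.21324157714844, 84.63998413085938, np.float32(23.046385)) th 40.0 top (array([ 0.59339258, -0.18669458]), 144.5298309326172, 56.8040657043457, np.float32(22.491497))
button (array([0.5930407 , 0.20908843, 0.0647503 ]), np.float64(0.0003203305818828133))
lever (array([0.56163045, 0.2131209 , 0.06137084]), np.float64(0.0005526820568157322))
```

View pics/c2.png

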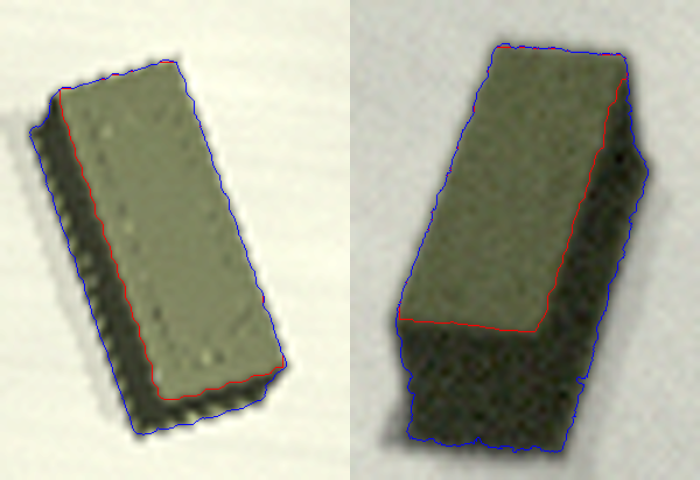

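The red outline follows the cover's top face cleanly in both views, 146x57 mm in each. Poses so far:
- **Cover:** (0.592,-0.188), yaw 22.5°.
- **Box:** (0.6245,0.2067), yaw -6°.
- **Button:** box x about -31, y about 0.

Next I'll work out the tool moves.

```bash
cat >> h.py <<'E'
BOX=np.array([.6235,.2067]); BY=-6.0
def b2w(x,y,z): 
    a=np.radians(BY); return np.r_[BOX+np.array([[np.cos(a),-np.sin(a)],[np.sin(a),np.cos(a)]])@[x,y],z]
def w2b(p):
    a=np.radians(BY); d=np.array(p[:2])-BOX; return np.array([np.cos(a)*d[0]+np.sin(a)*d[1],-np.sin(a)*d[0]+np.cos(a)*d[1],p[2]])
def delta(target,yaw_jaw):
    "shift in tool axes (cm) and turn so jaws (tool y) lie along yaw_jaw (mod 180)"
    s=readout.get_state(); r=R.from_quat(s['tcp_rot']); M=r.as_matrix()
    yj=np.degrees(np.arctan2(M[1,1],M[0,1])); t=-((yaw_jaw-yj+90)%180-90)
    d=r.inv().apply(np.array(target)-s['eef_pos'])*100
    print('jaw yaw',round(yj,1),'turn',round(t,2),'shift cm',d.round(2),'toolx',M[:,0].round(3),'F',s['contact_force'].round(1),'t',s['time'],'q6',s['qpos'][5].round(2))
E
python3 - <<'E'
from h import *
b=w2b([.593,.209,.065]); print(b, w2b([.5616,.2131,.0614]))
t=np.r_[[.593,.209],.11]; delta(t,84)
E
```

```text
[-0.03057333 -0.00090072  0.065     ] [-0.06222989 -0.00010537  0.0614    ]
jaw yaw 65.8 turn -18.22 shift cm [ 12.04 -24.02  45.52] toolx [-0.001 -0.002 -1.   ] F [-0.   0.2 -0.4] t 0.1 q6 -0.15
```

>>> drive_tool --pt "0 0 0 -6.1 0" --pt "0 0 0 -6.1 0" --pt "0 0 0 -6 0" --pt "0 0 0 0 0"

```text
time: 0.5
eef_pos: [0.2767, 0.6153, 0.2306]
tcp_rot: [0.037, 0.706, -0.038, 0.706]
contact_force: [-0.2, 0.7, 0.4]
opening: 0.334
```

Run:
```python
from h import *
delta(np.r_[[.593,.209],.11],84)
```

```text
jaw yaw 84.0 turn -0.03 shift cm [ 12.08 -37.06  35.73] toolx [-0.001 -0.001 -1.   ] F [-0.2  0.7  0.4] t 0.5 q6 -0.47
```

>>> drive_tool --pt "0 -3.4 3.3 0 0" --pt "0 -3.4 3.3 0 0" --pt "0 -3.4 3.3 0 0" --pt "0 -3.4 3.3 0 0" --pt "0 -3.4 3.3 0 0" --pt "0 -3.4 3.3 0 0" --pt "0 -3.4 3.3 0 0" --pt "0 -3.4 3.3 0 0" --pt "0 -3.4 3.3 0 0" --pt "0 -3.4 3.3 0 0"

```text
time: 1.5
eef_pos: [0.5702, 0.2411, 0.2311]
tcp_rot: [0.038, 0.706, -0.038, 0.706]
contact_force: [0.5, -0.5, 0.5]
opening: 0.002
```

>>> drive_tool --pt "2 -1.5 1.4 0 0" --pt "3 -1.5 1.3 0 0" --pt "3 0 0 0 0" --pt "2 0 0 0 0" --pt "0 0 0 0 0" --pt "0 0 0 0 0"

```text
time: 2.1
eef_pos: [0.5931, 0.2102, 0.1313]
tcp_rot: [0.038, 0.706, -0.038, 0.706]
contact_force: [-0.4, 0.6, 0.7]
opening: 0.001
```

Run:
```python
from h import *
delta(np.r_[[.593,.209],.11],84); print(readout.get_state()['eef_pos'])
t=shot('top','t1')['frame'];s=shot('scene','s1')['frame']
A=np.hstack([cv2.resize(t[110:210,150:240],(400,444),interpolation=cv2.INTER_CUBIC),cv2.resize(s[215:325,260:360],(400,444),interpolation=cv2.INTER_CUBIC)])
cv2.imwrite('pics/c3.png',np.clip(A[...,::-1]*1.5,0,255).astype(np.uint8))
```

```text
jaw yaw 83.9 turn -0.09 shift cm [ 2.13 -0.12  0.01] toolx [-0.001 -0.    -1.   ] F [-0.4  0.6  0.7] t 2.1 q6 -1.28
[0.59305756 0.2101557  0.13130808]
```

View pics/c3.png

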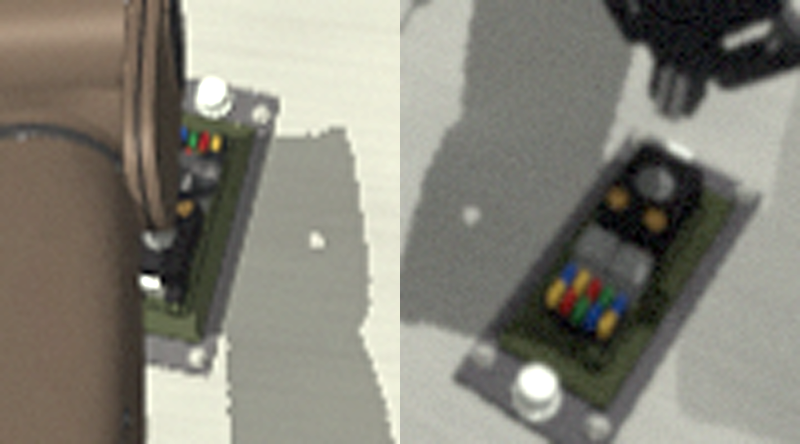

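The closed fingertips at crop (680,90) are in line above the button (655,180). Lowering now.

>>> drive_tool --pt "2.5 -0.1 0 0 0" --pt "2.3 0 0 0 0" --pt "0.2 0 0 0 0" --pt "0.2 0 0 0 0" --pt "0 0 0 0 0"

```text
time: 2.7
eef_pos: [0.5942, 0.2095, 0.0812]
tcp_rot: [0.037, 0.705, -0.037, 0.707]
contact_force: [0.7, 0.5, 0.2]
opening: 0.002
```

>>> drive_tool --pt "0.2 0 0 0 0" --pt "0.2 0 0 0 0" --pt "0.2 0 0 0 0" --pt "0 0 0 0 0"

```text
time: 3.1
eef_pos: [0.5929, 0.2091, 0.0731]
tcp_rot: [0.037, 0.706, -0.037, 0.706]
contact_force: [0.6, 0.3, 0.3]
opening: 0.001
```

>>> drive_tool --pt "0.2 0 0 0 0" --pt "0.2 0 0 0 0" --pt "0.1 0 0 0 0" --pt "0 0 0 0 0" --pt "0 0 0 0 0"

```text
time: 3.6
eef_pos: [0.5932, 0.2092, 0.0685]
tcp_rot: [0.037, 0.706, -0.037, 0.706]
contact_force: [-0.2, 0.4, 3.7]
opening: -0.001
```

>>> drive_tool --pt "0.1 0 0 0 0" --pt "0 0 0 0 0" --pt "0 0 0 0 0"

```text
time: 3.9
eef_pos: [0.5932, 0.2092, 0.0676]
tcp_rot: [0.037, 0.706, -0.037, 0.706]
contact_force: [-0.2, -0.5, 3.4]
opening: -0.0
```

>>> drive_tool --pt "-1 0 0 0 0" --pt "-3 0 0 0 0" --pt "-2 0 -3 0 0" --pt "-1 0 -4.5 0 0" --pt "0 0 -3 0 0" --pt "0 0 0 0 0" --pt "0 0 0 0 0"

```text
time: 4.6
eef_pos: [0.4883, 0.2203, 0.1374]
tcp_rot: [0.037, 0.706, -0.037, 0.706]
contact_force: [1.3, 0.4, -0.3]
opening: 0.001
```

Run:
```python
from h import *
print(readout.get_state()['eef_pos'],w2b(readout.get_state()['eef_pos']))
t=shot('top','t2')['frame'];s=shot('scene','s2')['frame']
A=np.hstack([cv2.resize(t[110:210,150:240],(400,444),interpolation=cv2.INTER_CUBIC),cv2.resize(s[225:280,300:350],(400,444),interpolation=cv2.INTER_CUBIC)])
cv2.imwrite('pics/c4.png',np.clip(A[...,::-1]*1.5,0,255).astype(np.uint8))
c=load('s2')
for n,p in(('tripped',(-.0775,0,.052)),('set',(-.058,0,.062)),('button',(-.0306,-.0009,.071))):print(n,((proj(c,b2w(*p))[0]-[300,225]+.5)*[8,8.07]+[400,0]).round())
```

```text
[0.48826204 0.2202704  0.13741474] [-0.1359156  -0.00064015  0.13741474]
tripped [657. 204.]
set [632. 226.]
button [590. 269.]
```

View pics/c4.png

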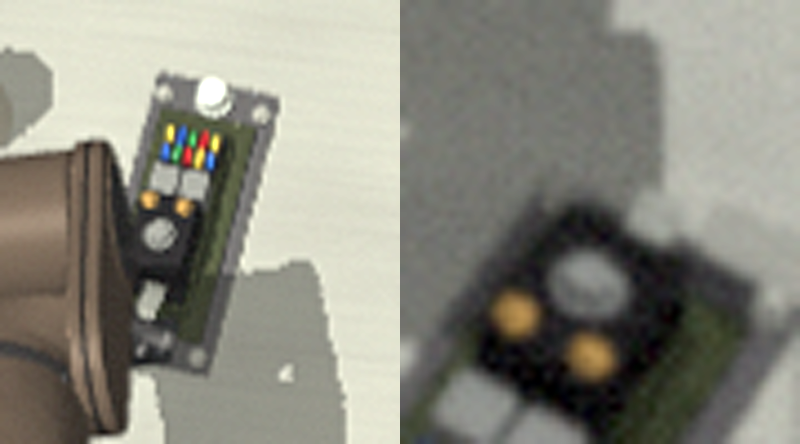

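The lever has dropped: in the scene crop its end is at (657,213), where I predicted (657,204) for tripped. Next I'll bring the closed fingers in below its tip from outside.

>>> drive_tool --pt "4 0 0 0 0" --pt "4 0 1 0 0" --pt "2 0 2 0 0" --pt "0 0 0 0 0" --pt "0 0 0 0 0"

```text
time: 5.2
eef_pos: [0.5192, 0.2167, 0.0369]
tcp_rot: [0.037, 0.706, -0.038, 0.706]
contact_force: [0.5, 0.2, 1.7]
opening: -0.001
```

>>> drive_tool --pt "0 0 0.4 0 0" --pt "0 0 0.4 0 0" --pt "0 0 0.2 0 0" --pt "0 0 0 0 0"

```text
time: 5.6
eef_pos: [0.5278, 0.2163, 0.0383]
tcp_rot: [0.037, 0.707, -0.037, 0.706]
contact_force: [-3.5, 0.7, 1.9]
opening: 0.002
```

>>> drive_tool --pt "-0.3 0 0.23 0 0" --pt "-0.3 0 0.23 0 0" --pt "-0.2 0 0.24 0 0" --pt "-0.2 0 0.24 0 0" --pt "0 0 0 0 0"

```text
time: 6.1
eef_pos: [0.5386, 0.2151, 0.0482]
tcp_rot: [0.037, 0.705, -0.037, 0.707]
contact_force: [-0.6, -0.5, 0.8]
opening: -0.001
```

>>> drive_tool --pt "-0.15 0 0.27 0 0" --pt "-0.15 0 0.27 0 0" --pt "-0.1 0 0.29 0 0" --pt "-0.1 0 0.29 0 0" --pt "0 0 0 0 0"

```text
time: 6.6
eef_pos: [0.5489, 0.2137, 0.0521]
tcp_rot: [0.037, 0.706, -0.037, 0.706]
contact_force: [-1.7, 0.6, 0.5]
opening: 0.003
```

>>> drive_tool --pt "-0.03 0 0.2 0 0" --pt "0 0 0.1 0 0" --pt "0 0 0 0 0"

```text
time: 6.9
eef_pos: [0.5494, 0.2136, 0.0521]
tcp_rot: [0.037, 0.709, -0.037, 0.704]
contact_force: [-7.6, 0.4, 2.8]
opening: 0.001
```

>>> drive_tool --pt "0 0 0.2 0 0" --pt "0 0 0 0 0"

```text
time: 7.1
eef_pos: [0.5497, 0.2136, 0.052]
tcp_rot: [0.037, 0.71, -0.038, 0.702]
contact_force: [-11.8, 1.6, 7.9]
opening: 0.0
```

>>> drive_tool --pt "0 0 -0.3 0 0" --pt "0 0 -0.5 0 0" --pt "0 0 -2 0 0" --pt "-3 0 -4 0 0" --pt "-4 0 -2 0 0" --pt "0 0 0 0 0"

```text
time: 7.7
eef_pos: [0.4685, 0.2238, 0.1285]
tcp_rot: [0.038, 0.702, -0.035, 0.71]
contact_force: [0.7, 0.1, 0.7]
opening: -0.001
```

Run:
```python
from h import *
st=readout.get_state();print(st['eef_pos'],st['contact_force'])
t=shot('top','t3')['frame'];s=shot('scene','s3')['frame']
A=np.hstack([cv2.resize(t[110:210,150:240],(400,444),interpolation=cv2.INTER_CUBIC),cv2.resize(s[225:280,300:350],(400,444),interpolation=cv2.INTER_CUBIC)])
cv2.imwrite('pics/c5.png',np.clip(A[...,::-1]*1.5,0,255).astype(np.uint8))
```

```text
[0.46854834 0.22382971 0.12851022] [0.70584167 0.11955982 0.69889242]
```

View pics/c5.png

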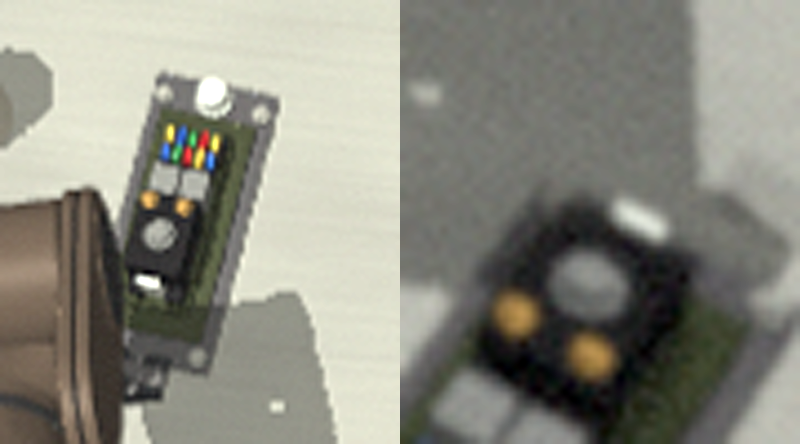

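The lever is back upright: its end-on tip is at scene crop (640,220), against the breaker, and it stayed put after the fingers left. Next is the cover.

>>> drive_tool --pt "-3 0 0 -7.1 0" --pt "-2 0 0 -7.1 0.5" --pt "0 0 0 -7.1 1" --pt "0 0 0 -7.2 1" --pt "0 0 0 0 1"

```text
time: 8.3
eef_pos: [0.4667, 0.2221, 0.1715]
tcp_rot: [-0.138, 0.694, 0.137, 0.693]
contact_force: [0.3, -0.5, 0.5]
opening: 0.679
```

Run:
```python
from h import *
delta([.592,-.188,.11],112.5)
```

```text
jaw yaw 112.4 turn -0.07 shift cm [  6.16 -42.69  -4.06] toolx [-0.001 -0.001 -1.   ] F [ 0.3 -0.5  0.5] t 8.3 q6 -1.71
```

>>> drive_tool --pt "0 -4.3 -0.4 0 1" --pt "0 -4.3 -0.4 0 1" --pt "0 -4.3 -0.4 0 1" --pt "0 -4.3 -0.4 0 1" --pt "0 -4.3 -0.4 0 1" --pt "0 -4.3 -0.4 0 1" --pt "0 -4.3 -0.4 0 1" --pt "0 -4.3 -0.4 0 1" --pt "0 -4.3 -0.4 0 1" --pt "0 -4 -0.5 0 1"

```text
time: 9.3
eef_pos: [0.5919, -0.1901, 0.1712]
tcp_rot: [-0.136, 0.694, 0.137, 0.693]
contact_force: [0.5, -0.1, 1.4]
opening: 0.999
```

>>> drive_tool --pt "3 0 0 0 1" --pt "2 0 0 0 1" --pt "0 0 0 0 1" --pt "0 0 0 0 1"

```text
time: 9.7
eef_pos: [0.5914, -0.1878, 0.1216]
tcp_rot: [-0.137, 0.694, 0.138, 0.693]
contact_force: [-0.2, -0.3, 0.1]
opening: 1.0
```

Run:
```python
from h import *
delta([.592,-.188,.022],112.5)
```

```text
jaw yaw 112.4 turn -0.12 shift cm [ 9.96 -0.06  0.06] toolx [-0.002  0.001 -1.   ] F [-0.2 -0.3  0.1] t 9.7 q6 -2.43
```

>>> drive_tool --pt "2 0 0 0 1" --pt "2 0 0.05 0 1" --pt "2 0 0 0 1" --pt "2 0 0 0 1" --pt "1.9 0 0 0 1" --pt "0 0 0 0 1" --pt "0 0 0 0 1"

```text
time: 10.4
eef_pos: [0.593, -0.1877, 0.0249]
tcp_rot: [-0.138, 0.693, 0.137, 0.694]
contact_force: [-0.0, -0.4, 1.4]
opening: 1.0
```

>>> drive_tool --pt "0 0 0 0 0" --pt "0 0 0 0 0" --pt "0 0 0 0 0" --pt "0 0 0 0 0" --pt "0 0 0 0 0" --force 30

```text
time: 10.9
eef_pos: [0.5934, -0.1881, 0.0256]
tcp_rot: [-0.138, 0.693, 0.137, 0.694]
contact_force: [-1.1, -0.8, 5.7]
opening: 0.655
```

>>> drive_tool --pt "0 0 0 0 0" --pt "-0.5 0 0 0 0" --pt "-1 0 0 0 0" --pt "-2 0 0 0 0" --pt "-3 0 0 0 0" --pt "-3 0 0 0 0" --pt "-2 0 0 0 0" --pt "0 0 0 0 0" --pt "0 0 0 0 0" --force 60

```text
time: 11.8
eef_pos: [0.5917, -0.1873, 0.1383]
tcp_rot: [-0.138, 0.694, 0.138, 0.693]
contact_force: [0.5, -0.2, -1.4]
opening: 0.647
```

Run:
```python
from h import *
st=readout.get_state();print(st['eef_pos'],st['contact_force'],st['opening'])
delta(b2w(0,0,.137),84)
```

```text
[ 0.59172336 -0.18732297  0.13826164] [ 0.53724493 -0.20175569 -1.37844266] 0.6470601662126257
jaw yaw 112.5 turn 28.47 shift cm [ 0.13 35.19 18.  ] toolx [-0.  0. -1.] F [ 0.5 -0.2 -1.4] t 11.8 q6 -2.43
```

>>> drive_tool --pt "0 0 0 7.1 0" --pt "0 0 0 7.1 0" --pt "0 0 0 7.1 0" --pt "0 0 0 7.2 0" --pt "0 0 0 0 0"

```text
time: 12.3
eef_pos: [0.5907, -0.1868, 0.1358]
tcp_rot: [0.038, 0.708, -0.036, 0.705]
contact_force: [-0.2, 1.2, -0.7]
opening: 0.649
```

>>> drive_tool --pt "0 3.5 0 0 0" --pt "0 4.5 -0.1 0 0" --pt "0 4.5 -0.1 0 0" --pt "0 4.5 -0.1 0 0" --pt "0 4.5 -0.1 0 0" --pt "0 4.5 -0.1 0 0" --pt "0 4.5 -0.1 0 0" --pt "0 4.5 -0.1 0 0" --pt "0 3 -0.1 0 0" --pt "0 1.5 0 0 0"

```text
time: 13.3
eef_pos: [0.6244, 0.2087, 0.1368]
tcp_rot: [0.035, 0.707, -0.035, 0.705]
contact_force: [1.0, -0.5, -1.1]
opening: 0.65
```

>>> drive_tool --pt "0 0 0 0 0" --pt "0 0 0 0 0" --pt "0 0 0 0 0"

```text
time: 13.6
eef_pos: [0.6256, 0.2043, 0.1382]
tcp_rot: [0.037, 0.706, -0.038, 0.706]
contact_force: [0.0, -0.3, -1.7]
opening: 0.646
```

Run:
```python
from h import *
delta(b2w(0,0,.137),84); st=readout.get_state(); print(st['eef_pos'],st['opening'],w2b(st['eef_pos']))
t=shot('top','t4')['frame'];s=shot('scene','s4')['frame']
A=np.hstack([cv2.resize(t[110:210,150:240],(350,389),interpolation=cv2.INTER_CUBIC),cv2.resize(s[215:325,265:365],(450,495),interpolation=cv2.INTER_CUBIC)[:389] if 0 else cv2.resize(s[195:325,255:385],(389,389),interpolation=cv2.INTER_CUBIC)])
cv2.imwrite('pics/c6.png',np.clip(A[...,::-1]*1.6,0,255).astype(np.uint8))
```

```text
jaw yaw 83.9 turn -0.1 shift cm [ 0.12  0.21 -0.24] toolx [-0.001 -0.001 -1.   ] F [ 0.  -0.3 -1.7] t 13.6 q6 -1.3
[0.62562786 0.20434752 0.13821093] 0.6461047036778189 [ 0.0023621  -0.00211717  0.13821093]
```

View pics/c6.png

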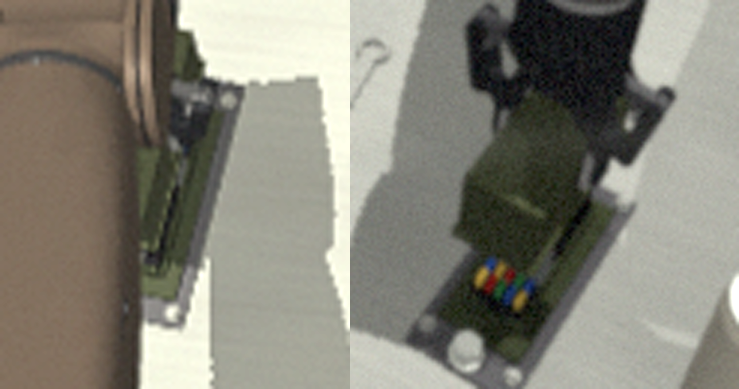

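The scene crop shows the cover level above the box, with its near end at about (463-575,180-265). The lever data puts the box centre 4-5 mm towards -x from the plate's centre, so I'll measure the olive box body itself in the first images.

Run:
```python
from h import *
out=[]
for n,(x0,y0,w,h) in (('top',(162,118,58,82)),('scene',(268,240,90,90))):
    c=load(n+'0'); f=6; I=cv2.resize(c['frame'][y0:y0+h,x0:x0+w],None,fx=f,fy=f,interpolation=cv2.INTER_CUBIC)
    hs=cv2.cvtColor(I,cv2.COLOR_RGB2HSV); g=I.astype(int)
    m=((g[...,1]-g[...,2]>9)&(hs[...,0]>22)&(hs[...,0]<50)&(hs[...,2]<85)).astype(np.uint8)*255
    m=cv2.morphologyEx(m,cv2.MORPH_OPEN,np.ones((9,9)))
    k=max(cv2.findContours(m,cv2.RETR_EXTERNAL,cv2.CHAIN_APPROX_NONE)[0],key=cv2.contourArea)[:,0]
    P=onz(c,(k+.5)/f-.5+[x0,y0],.012); B=np.array([w2b(p) for p in P])*1000
    print(n,rect(P),'box frame x',B[:,0].min().round(1),B[:,0].max().round(1),'y',B[:,1].min().round(1),B[:,1].max().round(1))
    b=np.clip(I[...,::-1]*1.6,0,255).astype(np.uint8);cv2.polylines(b,[k],True,(0,0,255),1);out.append(cv2.resize(b,(400,500)))
cv2.imwrite('pics/c7.png',np.hstack(out))
```

```text
top (array([0.61894788, 0.20678009]), 163.61439514160156, 69.95985412597656, np.float32(-5.8414364)) box frame x -86.4 77.3 y -35.3 34.7
scene (array([0.62143958, 0.20760059]), 161.32423400878906, 68.55321502685547, np.float32(-5.8027344)) box frame x -82.9 78.6 y -33.5 35.0
```

View pics/c7.png

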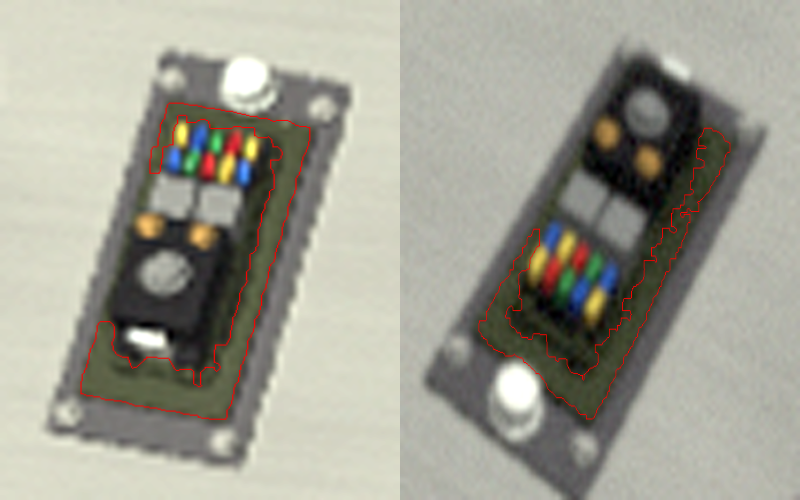

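The olive body outline (162x69 mm) is clean in both views and centres at (.6202,.2072), which agrees with the lever contacts. I'll use that as the box origin.

```bash
cat >> h.py <<'E'
BOX=np.array([.6202,.2071]); BY=-5.9
E
python3 - <<'E'
from h import *
delta(b2w(.0013,0,.110),84.1)
E
```

```text
jaw yaw 83.9 turn -0.22 shift cm [ 2.86  0.2  -0.46] toolx [-0. -0. -1.] F [-0.1  0.  -1.6] t 13.7 q6 -1.3
```

>>> drive_tool --pt "0 0.2 -0.46 -0.2 0" --pt "0 0 0 0 0" --pt "1 0 0 0 0" --pt "1 0 0 0 0" --pt "1 0 0 0 0" --pt "0 0 0 0 0" --pt "0 0 0 0 0"

```text
time: 14.4
eef_pos: [0.6208, 0.2086, 0.1076]
tcp_rot: [0.036, 0.707, -0.036, 0.706]
contact_force: [0.2, 0.5, -2.5]
opening: 0.648
```

Run:
```python
from h import *
delta(b2w(.0013,0,.060),84.1); print(w2b(readout.get_state()['eef_pos']))
```

```text
jaw yaw 84.2 turn 0.08 shift cm [ 4.76 -0.15  0.09] toolx [-0.002 -0.    -1.   ] F [ 0.2  0.5 -2.5] t 14.4 q6 -1.3
[0.00048356 0.00151546 0.10763521]
```

>>> drive_tool --pt "1 -0.1 0.05 0 0" --pt "1 0 0 0 0" --pt "1 0 0 0 0" --pt "1 0 0 0 0" --pt "0.5 0 0 0 0" --pt "0 0 0 0 0" --pt "0 0 0 0 0" --pt "0 0 0 0 0"

```text
time: 15.2
eef_pos: [0.6222, 0.2076, 0.0643]
tcp_rot: [0.036, 0.706, -0.036, 0.707]
contact_force: [-0.3, 0.2, -0.9]
opening: 0.647
```

Run:
```python
from h import *
delta(b2w(.0013,0,.060),84.1); print(w2b(readout.get_state()['eef_pos']))
t=shot('top','t5')['frame'];s=shot('scene','s5')['frame']
delta(b2w(.0013,0,.060),84.1); print(w2b(readout.get_state()['eef_pos']))
A=np.hstack([cv2.resize(t[120:200,170:220],(300,480),interpolation=cv2.INTER_CUBIC),cv2.resize(s[230:326,270:366],(480,480),interpolation=cv2.INTER_CUBIC)])
cv2.imwrite('pics/c8.png',np.clip(A[...,::-1]*1.8,0,255).astype(np.uint8))
```

```text
jaw yaw 84.2 turn 0.08 shift cm [ 0.43 -0.07 -0.06] toolx [ 0.001  0.    -1.   ] F [-0.3  0.2 -0.9] t 15.2 q6 -1.3
[0.00192508 0.00073599 0.06430597]
jaw yaw 84.2 turn 0.08 shift cm [ 0.44 -0.07 -0.06] toolx [ 0.001  0.    -1.   ] F [-0.2  0.2 -1.7] t 15.3 q6 -1.3
[0.00187538 0.0007425  0.06436962]
```

View pics/c8.png

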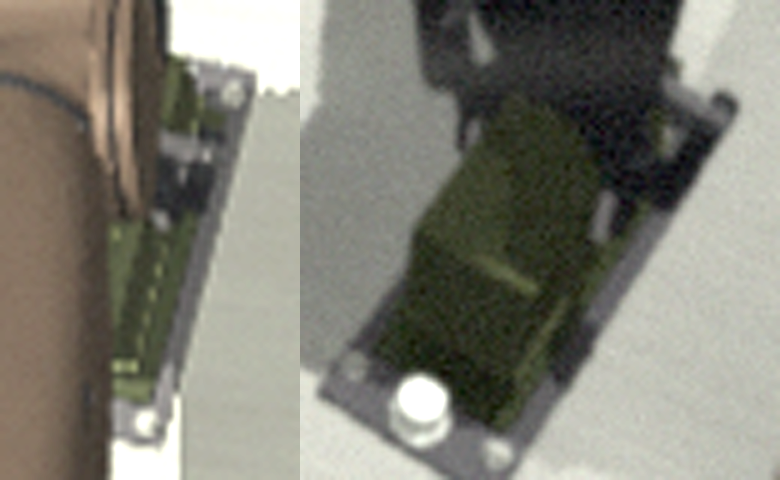

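The cover now encloses the breaker with no contact force, and in the scene crop its near end (415-560,230-420) lines up with the box. I'll trim the alignment and feel down over the rim.

>>> drive_tool --pt "0 -0.07 -0.05 0 0" --pt "0.3 0 0 0 0" --pt "0.3 0 0 0 0" --pt "0.3 0 0 0 0" --pt "0 0 0 0 0" --pt "0 0 0 0 0"

```text
time: 15.9
eef_pos: [0.6209, 0.2069, 0.0543]
tcp_rot: [0.036, 0.706, -0.036, 0.706]
contact_force: [-0.1, -0.3, -1.3]
opening: 0.648
```

>>> drive_tool --pt "0.2 0 0 0 0" --pt "0.2 0 0 0 0" --pt "0 0 0 0 0"

```text
time: 16.2
eef_pos: [0.6208, 0.2069, 0.0502]
tcp_rot: [0.036, 0.706, -0.036, 0.706]
contact_force: [-0.3, -0.1, -2.7]
opening: 0.647
```

The cover's bottom edge is at about 25 mm, already inside the rim top with no side force. Now I'll grip harder and press through the clips.

>>> drive_tool --pt "0 0 0 0 0" --pt "0.2 0 0 0 0" --pt "0.2 0 0 0 0" --pt "0 0 0 0 0" --force 100

```text
time: 16.6
eef_pos: [0.6232, 0.2065, 0.0492]
tcp_rot: [0.035, 0.705, -0.036, 0.708]
contact_force: [0.5, -1.8, 5.6]
opening: 0.644
```

>>> drive_tool --pt "0.2 0 0 0 0" --pt "0.1 0 0 0 0" --pt "0 0 0 0 0"

```text
time: 16.9
eef_pos: [0.6243, 0.2064, 0.0478]
tcp_rot: [0.036, 0.704, -0.036, 0.709]
contact_force: [-4.0, -3.8, 8.0]
opening: 0.644
```

Run:
```python
from h import *
s=readout.get_state(); print(s['wrist_torque'],s['contact_force']); delta(b2w(.0013,0,.040),84.1); print(w2b(s['eef_pos']))
```

```text
[-0.52839066  0.73963124 -0.10506844] [-3.95291477 -3.82259772  8.03410386]
jaw yaw 84.2 turn 0.1 shift cm [ 0.78  0.02 -0.29] toolx [ 0.007 -0.001 -1.   ] F [-4.  -3.8  8. ] t 16.9 q6 -1.3
[ 0.00417287 -0.00023137  0.04779249]
```

>>> drive_tool --pt "0 0 -0.3 0 0" --pt "0.1 0 0 0 0" --pt "0 0 0 0 0"

```text
time: 17.2
eef_pos: [0.6212, 0.2067, 0.0464]
tcp_rot: [0.035, 0.704, -0.036, 0.709]
contact_force: [0.1, -2.4, 7.6]
opening: 0.642
```

Run:
```python
from h import *
s=readout.get_state(); print(s['wrist_torque'],s['contact_force']); delta(b2w(.0013,0,.040),84.1); print(w2b(s['eef_pos']))
```

```text
[-0.64132569 -0.0675958   0.03413976] [ 0.14445125 -2.38229433  7.5523288 ]
jaw yaw 84.2 turn 0.12 shift cm [0.64 0.03 0.02] toolx [ 0.007 -0.001 -1.   ] F [ 0.1 -2.4  7.6] t 17.2 q6 -1.3
[ 0.00102191 -0.00026556  0.0464126 ]
```

Centred, with the side force gone. Pressing on.

>>> drive_tool --pt "0.2 0.05 0 0 0" --pt "0.1 0 -0.1 0 0" --pt "0 0 0 0 0"

```text
time: 17.5
eef_pos: [0.6187, 0.2073, 0.0393]
tcp_rot: [0.036, 0.704, -0.036, 0.708]
contact_force: [3.8, -2.6, -3.2]
opening: 0.637
```

>>> drive_tool --pt "0.2 0.05 -0.1 0 0" --pt "0.1 0 -0.1 0 0" --pt "0 0 0 0 0"

```text
time: 17.8
eef_pos: [0.6189, 0.2079, 0.0384]
tcp_rot: [0.036, 0.703, -0.036, 0.709]
contact_force: [7.0, -2.4, 1.3]
opening: 0.642
```

It snapped: TCP z dropped to about 38.5 mm, and home should read about 37.5. I'll relieve the +x side force and press firmly.

>>> drive_tool --pt "0.1 0 0.25 0 0" --pt "0.2 0.05 0 0 0" --pt "0.2 0 0 0 0" --pt "0 0 0 0 0"

```text
time: 18.2
eef_pos: [0.6191, 0.208, 0.0378]
tcp_rot: [0.035, 0.706, -0.037, 0.706]
contact_force: [-11.2, -7.4, 26.2]
opening: 0.646
```

>>> drive_tool --pt "0.2 0.05 0 0 0" --pt "0.2 0 0 0 0" --pt "0 0 0 0 0"

```text
time: 18.5
eef_pos: [0.619, 0.2081, 0.0378]
tcp_rot: [0.035, 0.707, -0.037, 0.705]
contact_force: [-20.9, -12.3, 42.9]
opening: 0.645
```

>>> drive_tool --pt "0 -0.1 -0.15 0 0" --pt "0 -0.05 -0.15 0 0" --pt "0 0 0 0 0" --pt "0 0 0 0 0"

```text
time: 18.9
eef_pos: [0.6192, 0.208, 0.0378]
tcp_rot: [0.036, 0.704, -0.036, 0.709]
contact_force: [-7.9, -4.5, 34.7]
opening: 0.642
```

Run:
```python
from h import *
t=shot('top','t6')['frame'];c=shot('scene','s6');s=c['frame']
st=readout.get_state(); print(st['time'],st['eef_pos'],st['contact_force'],st['wrist_torque'],w2b(st['eef_pos']))
b=cv2.resize(s[230:326,270:366],(576,576),interpolation=cv2.INTER_CUBIC);b=np.clip(b[...,::-1]*1.8,0,255).astype(np.uint8).copy()
for z,col in((.077,(0,0,255)),(.012,(255,0,0))):
    for q in((.073,.028),(.073,-.028),(-.073,-.028)):
        p=(proj(c,b2w(*q,z))[0]-[270,230]+.5)*6; cv2.circle(b,tuple(int(v) for v in p),4,col,1)
cv2.imwrite('pics/c9.png',b)
```

```text
19.0 [0.61921259 0.20802447 0.03780022] [-8.33795556 -4.78396814 34.47319815] [-1.67380086  1.9034219  -0.26689132] [-0.00107721  0.00081807  0.03780022]
```

View pics/c9.png

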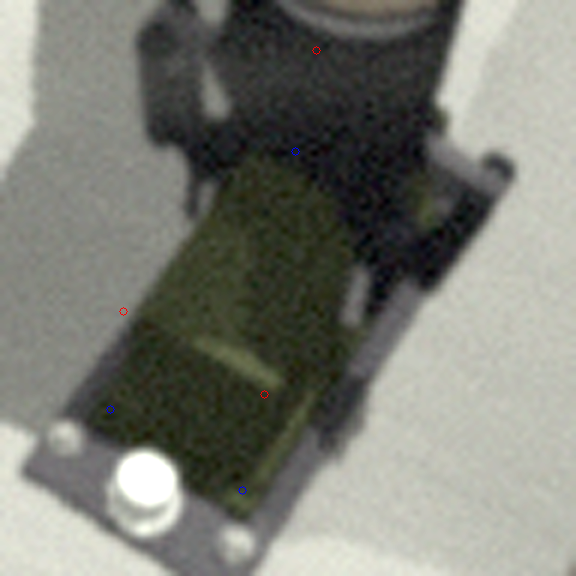

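The cover sits level and square on the flange; its near top edge runs from about (135,322) to (280,383), and no gap shows. TCP z holds at 37.8 mm under 35-43 N, which puts the cover's underside at about 12.2 mm. Handing in while still pressing.

Run:
```python
from h import *
print(readout.get_state()['contact_force']); print(sign_off())
```

```text
[-8.33795556 -4.78396814 34.47319815]
the job is handed in; nothing more can be done
None
```

The job is handed in at about 19 s of the 72 s allowed, with the hand still gripping the cover and pressing it down at about 34 N.

- **Breaker test:** I pressed the button about 3–4 mm (3.7 N), and the picture showed the lever dropped. I then lifted it in an arc to its stop, at about 12 N. The picture taken after backing off showed it upright and staying there.
- **Cover:** I gripped it across its width, carried it over the box and lowered it past the rim. The resistance climbed to about 8 N on the readings I took, then dropped suddenly as it snapped.
- **Fully home:** Under 26–43 N the tool height did not change. It puts the cover's underside at about 12.2 mm, against 12 mm for fully home.

**Checks that disagreed:**
- The steel plate's centre turned out to be about 4 mm off the box's own centre. I switched to the box body, which the lever contacts agreed with.
- In the last picture the cover's corners were 2–3 pixels from where I predicted. I put that down mainly to the scene camera's offset, since the height and force readings show the cover seated.
- A side force of about 8 N in x and 5 N in y remained at the end.
- The clips are not visible in the pictures, so the snap is judged from the force drop and the height. I made no separate check of the other things on the bench, but nothing I did came near them.

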